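Refit the strainer in the slip mixer's filling port

ROBOT

A 6-joint arm with a two-finger parallel gripper is mounted at the origin on a cart in front of the work surface, level with it; the furniture and walls round the work are solid. World frame = base frame: x ahead of the robot, y to its left, z up, the work surface at z = 0. Lengths are in m, angles in degrees, forces in N, time in s.
With the tool pointing down it reaches from about 0.275 to 0.75 m from the base axis. Payload 10.2 kg.
Tool frame: the origin (TCP) lies at the very end of the fingers, on their centre line; the grasp point (between the pads) lies 19 mm behind it (r.grip_point_offset is the z of the grasp point in the tool frame, in m); z points along the fingers, y is the line along which they close (so a half turn about z gives the same grasp; the last joint's range is limited). The gripper opens to 85 mm and grips with 20 to 120 N. Pads are 22 mm wide; open, the fingers measure 114 mm over their backs; the gripper's body (76 mm by 85 mm) begins 54 mm behind the grasp point. The pads swing forward as they close: fully open they stand 13 mm farther back than shut.
Start: joints at [52.403, 17.928, 85.812, -0, 76.261, -12.8], TCP at [0.22, 0.477, 0.231] pointing down, gripper open.
Joint ranges: [-168.41, 168.41], [-55.51, 124.54], [10.69, 146.95], [-70.63, 250.63], [1, 178], [-165.06, 165.06]. Speed limits (degrees/s): [136.94, 136.94, 172.46, 180, 180, 180].

INTERFACE

Orientations are given as [roll, pitch, yaw] about the fixed x, y, z axes, in that order (R = Rz(yaw) Ry(pitch) Rx(roll)).
In Python, from rig import r gives the robot as it stands.
- The arm moves only by the tool drive_tool, never from a script. Its argument "motion" is a list of rows, each a list of 3 entries, a list of its own where there are three numbers: the shift along the world's x, y, z in cm, then the turn, a rotation vector about the world's x, y, z in degrees, then the closure, from -1 (fully open) to 1 (shut). In form: [[[dx, dy, dz], [wx, wy, wz], jaw], ...]. A call has 1 to 5 rows; each row is the pose to reach, as a shift and turn from the pose commanded when the call began; what a row does not reach only later rows make up. A row lasts 1/8 s, in which the tool goes at most 62.5 mm and 10.7 degrees, less where a joint would pass 70% of its speed; a pose out of reach is approached as far as the arm can. A call with a gripper value outside its range is refused whole. The fingers move at their own pace and stop on an object; "force" is the grip in N (left out, the last holds). Time passes only in rows, so rows that repeat a pose let the fingers close. It gives the time, the measured TCP pose, the force, the opening and the grip force at its end, in the units of the state.
- r.read_state(): the state, without advancing time (a new reading comes with each control period).
- r.snapshot(name): name is "scene" or "top" or "wrist"; returns (picture, depth): 384x512x3 uint8, red, green, blue; 384x512 float32, m along the optical axis (not along the pixel's ray), 0 where there is no reading.
- r.get_calibration(name): a dict with "camera_matrix" (3x3 intrinsics, pixels), "R" (3x3) and "t" (3): a world point X has camera coordinates R X + t; the wrist camera has in their place "T_tool_cam" (4x4, takes a point from camera to tool coordinates, whose origin is the TCP and whose axes are the flange's). Camera axes: x right, y down, z forward; pixel columns grow to the right and rows downward; lengths in m; the calibration is good to about 2 mm. The wrist camera is an equidistant fisheye: a pixel r from the principal point sees the ray r / f radians off the axis. A picture is of the moment at which its call begins: read the wrist's pose just before it. get_calibration takes no time and is no camera call.
- r.hand_in(): hands the job in; it is judged then, once.
The state is a dict: "t": time; "joint_pos": joint angles; "qd": joint speeds; "joint_torque": joint torques, N m; "tcp_pos": TCP position; "ee_rot": TCP orientation; "force": force on the tool from outside, world axes, zero at the start; "wrist_torque": the same for the moment, N m; "gripper_width": finger opening in m; "grip_force": force on a finger pad.
Only numpy, scipy, OpenCV 4.12 (cv2) and the standard library are available. Lean on these libraries where they do the work, as an engineer would, in place of code of your own. Each camera call takes 0.05 s, during which the arm holds its last target. There are 200 camera calls.

TASK

Put the washed strainer back into the slip mixer: swing the port cover fully aside about its pivot screw, push the brass strainer across the lid and over the raised lip so that it drops flat into its seat in the port, then swing the cover fully shut over it. Leave the things lying on the lid and on the table around the mixer where they are.

Things in the scene. Friction and masses are not known exactly. Their poses are not given: they have to be found in the camera images.
- slip_mixer: Bench slip mixer, fixed: grey tank under a flat aluminium lid 200 x 380 mm; lid top (the deck) 140 mm above the table. Origin on the table under the centre of the port; x to its back, y to its left, z up. The lid spans x -75 to 125 mm, y -205 to 175 mm, its rolled rim 3 mm proud. Stirrer shaft (17 mm thick, boot 34 mm) upright at x 78 mm, y 0; bracket behind it.
- port_seat (a point): Centre of the seat (support bars) in the round port, 9 mm below the deck; axes as slip_mixer. Pocket 91 mm in diameter; the lip round it stands 4 mm above the deck (top at radius 48 to 50 mm, sloping down to the deck at 58 mm, bevelled inward). A strainer flat in the seat stands 3 mm above the deck; the cover passes 2 mm above the lip and cannot shut over a strainer that is not down.
- port_cover (a joint): Angle of the steel cover (disc 108 mm wide, 4 mm thick, underside 6 mm above the deck) about its pivot screw. 0 = shut, at a stop, centred on the port; grows clockwise seen from above, first to the front (-x), then to the left (+y); 1.75 rad = open stop, beside the port. Clear of the port from 1.5. Turns stiffly (1.6 N at the ball), stays where left. Starts 0 to 0.25 rad open.
- pivot_screw (a point): Hexagonal pivot screw of the cover, on its vertical axis, 150 mm above the table: 37.5 mm behind and 65 mm left of the port's centre (x, y of slip_mixer), 75 mm from the axis of the ball.
- cover_ball (a point): Centre of the black ball handle (30 mm in diameter) that stands on a 12 mm stem in the middle of the cover's disc, 36 mm above the cover's top face; 186 mm above the table. It travels with the cover.
- strainer: Loose brass strainer: round perforated disc 84 mm wide, 12 mm thick, lower edge bevelled (3 mm in, 5 mm up), about 0.22 kg, smooth; origin at the centre of its underside, z up. Lies on the deck between the guide rails, right (-y) of the port. Too wide to grasp across: push its edge with the flat side of a finger, fingertip about 6 mm above the deck so that it passes over the lip.
- rubber_kidney: Red kidney-shaped rubber scraper 51 x 110 x 8 mm lying on the lid behind on the left; bystander, leave it. Origin at the centre of its underside.
- slip_jar: Grey jar with black lid, 68 mm wide, 104 mm high, on the table right of the mixer; bystander. Origin at the centre of its underside.
- oxide_bottle: Brown bottle with black cap, 38 mm wide, 76 mm high, right of the mixer; bystander. Origin at the centre of its underside.
- slip_bowl: White enamel bowl with blue rim, 150 mm wide, 57 mm high, left of the mixer; bystander. Origin at the centre of its underside.
- sprig_mould: Round tan mould, 66 mm wide, 34 mm high, on the left; bystander. Origin at the centre of its underside.
- loop_tool: Loop tool with wooden handle, 239 mm long, lying along the front edge of the table; bystander. Origin at its middle, underside.
- motor_nose (a point): Lowest point of the blue gearmotor's round black nose, 275 mm above the table, 12 mm in front (-x) of the port's centre. The motor (about 94 mm wide) runs from here to the back, over the port, 89 mm above the shut cover's ball: a hand straight above ball or port does not fit. Come in under it from the front, tilted about 40 degrees, hand leaning to the front.
- rails_mouth (a point): Point on the deck midway between the ends of the two guide rails, 40 mm right (-y) of the port's centre. The rails (6 mm thick, 10 mm high, 88 mm apart inside) run straight from here 155 mm to the right, parallel to y of slip_mixer; the strainer lies between them and slides along them to the port.

How it is judged:
By the outcome, as a careful person would: the job done as asked, in the order asked, and still so for the second after the job is handed in, with the robot touching nothing.
It also fails if it takes over 72 s, if anything falls off the work surface, if the arm or the gripper's body presses on something with over 40 N, if the wrist force passes 120 N, or if a joint passes its speed limit or range.

## Working session

There is one attempt and no reset: what is moved stays moved. The work goes in short steps, Python scripts to look and compute and a tool call to move; the robot and the scene stay as the last step left them, time stands still between calls to the robot, and variables do not carry over. Pictures are saved under pics/ and viewed, at most 10 in all, crops included, and the job is handed in when it is done.

Besides the shell and the picture viewer there is one more tool, called after "Call:" as name(argument=value, ...), one argument or row to a line, values as JSON. drive_tool: Moves the arm, as the interface text tells. Its arguments: {"type":"object","properties":{"motion":{"type":"array","items":{"type":"array"}},"force":{"type":"number"}},"required":["motion"]}

```bash
mkdir -p pics; python3 - <<'E'
from rig import r
import cv2,numpy as np
for n in("scene","top"):
    p,d=r.snapshot(n); cv2.imwrite(f"pics/{n}0.png",p[...,::-1]); np.savez(f"{n}0.npz",p=p,d=d)
    c=r.get_calibration(n); print(n,c)
print(r.get_calibration("wrist"));print(r.read_state())
a=cv2.imread("pics/scene0.png");b=cv2.imread("pics/top0.png")
E
```

```text
scene {'camera_matrix': array([[486.22953221,   0.        , 253.53939148],
       [  0.        , 486.22953221, 189.64413075],
       [  0.        ,   0.        ,   1.        ]]), 'R': array([[ 0.60042879, -0.79944232,  0.01942289],
       [-0.55502019, -0.43409306, -0.70958847],
       [ 0.5757064 ,  0.41527725, -0.7043486 ]]), 't': array([-0.29740074,  0.42922857,  1.32691046])}
top {'camera_matrix': array([[375.93017943,   0.        , 254.69338898],
       [  0.        , 375.93017943, 188.12420199],
       [  0.        ,   0.        ,   1.        ]]), 'R': array([[-0.40227276, -0.91551698,  0.00229927],
       [-0.88136641,  0.38658519, -0.27156056],
       [ 0.24772944, -0.11126791, -0.96241861]]), 't': array([0.24543286, 0.47365991, 1.29052398])}
{'camera_matrix': array([[297.31863964,   0.        , 255.65839793],
       [  0.        , 297.31863964, 188.66044426],
       [  0.        ,   0.        ,   1.        ]]), 'T_tool_cam': array([[ 4.19545327e-05, -9.65683425e-01, -2.59722008e-01,
         6.49178934e-02],
       [ 9.99998076e-01, -4.68862905e-04,  1.90483507e-03,
        
[... 169 characters left out ...]
  1.00000000e+00]])}
{'t': 0.1, 'joint_pos': array([ 5.24039784e+01,  1.79565552e+01,  8.58483731e+01, -3.57672533e-04,
        7.62593835e+01, -1.27997664e+01]), 'qd': array([ 0.10893696, -0.00816753, -0.13785672,  0.0680079 , -0.05965517,
       -0.02615057]), 'joint_torque': array([ 1.94844237e-03, -4.12899077e+01, -2.60138422e+01, -2.28952640e-04,
        3.10607968e-03,  4.71431304e-05]), 'tcp_pos': array([0.22005817, 0.47641743, 0.2307979 ]), 'ee_rot': array([-1.79937209e+02, -1.39092101e-02,  1.55203822e+02]), 'force': array([-0.37132587,  0.13069567,  0.05417302]), 'wrist_torque': array([-0.0332898 , -0.02871426, -0.0138594 ]), 'grip_force': 0.0, 'gripper_width': 0.08556821628159957}
```

View pics/scene0.png

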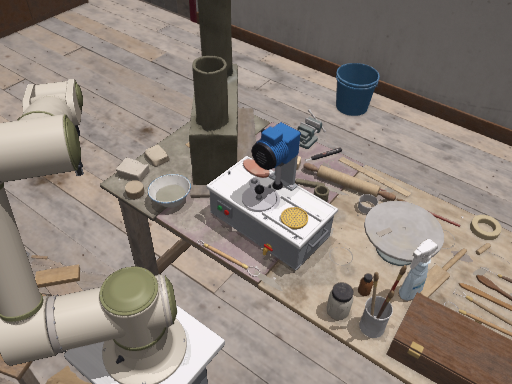

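View pics/top0.png

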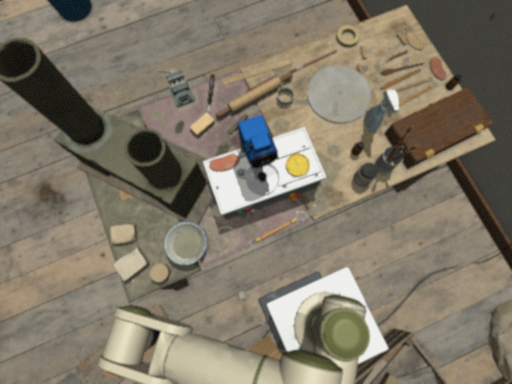

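The scene view shows the mixer lid around (272,205), the brass strainer at (294,217), and the cover disc with the ball at (260,190). In the top view the lid is around (265,170) and the strainer at (297,165). The tall dark green pillar left of the lid is an obstacle.

```bash
cat > h.py <<'E'
import numpy as np,cv2
from rig import r
def cast(n,uv,z):
    c=r.get_calibration(n);uv=np.atleast_2d(uv).astype(float)
    d=np.c_[uv,np.ones(len(uv))]@np.linalg.inv(c["camera_matrix"]).T@c["R"]
    o=-c["R"].T@c["t"];return o+d*((z-o[2])/d[:,2])[:,None]
def cloud(n,d):
    v,u=np.mgrid[:384,:512];c=r.get_calibration(n)
    X=(np.stack([u,v,np.ones_like(u)],-1)@np.linalg.inv(c["camera_matrix"]).T)*d[...,None]
    return (X-c["t"])@c["R"]
def proj(n,X):
    c=r.get_calibration(n);q=(np.atleast_2d(X)@c["R"].T+c["t"])@c["camera_matrix"].T;return q[:,:2]/q[:,2:]
E
python3 - <<'E'
from h import *
for n in("scene","top"):
    f=np.load(n+"0.npz");p,d=f["p"],f["d"];P=cloud(n,d)
    hsv=cv2.cvtColor(p,cv2.COLOR_RGB2HSV)
    m=(P[...,2]>.13)&(P[...,2]<.158)&(d>0)&(P[...,0]>.3)&(P[...,0]<.9)
    m=cv2.morphologyEx(m.astype(np.uint8),cv2.MORPH_OPEN,np.ones((3,3)))
    k,l,s,c=cv2.connectedComponentsWithStats(m)
    for i in range(1,k):
        if s[i,4]>600:
            u,v=c[i]; q=P[l==i]; print(n,i,s[i],"z med",np.median(q[:,2]))
            cs=max(cv2.findContours((l==i).astype(np.uint8),0,1)[0],key=len)[:,0]
            w=cast(n,cs,.143)[:,:2]
            print(" rect",cv2.minAreaRect((w*1000).astype(np.float32)))
    y=cv2.inRange(hsv,(18,110,120),(35,255,255))&(m*255)
    k,l,s,c=cv2.connectedComponentsWithStats(y)
    i=1+s[1:,4].argmax();print(n,"strainer",s[i],cast(n,c[i],.151))
    cr=(slice(120,270),slice(190,350)) if n=="scene" else (slice(110,220),slice(195,335))
    cv2.imwrite(f"pics/{n}z.png",cv2.resize(p[cr][...,::-1],None,fx=4.5,fy=4,interpolation=2) if 0 else cv2.resize(p[cr][...,::-1],None,fx=4,fy=4,interpolation=2))
E
```

```text
scene 2 [ 206  156  131   92 5426] z med 0.1424708296889156
 rect ((557.890380859375, -15.50823974609375), (384.29327392578125, 209.08966064453125), 86.22528076171875)
scene strainer [281 207  27  21 365] [[ 0.52808892 -0.12592858  0.151     ]]
top 4 [ 204  128  122   87 5333] z med 0.1427340878568831
 rect ((560.2816162109375, -11.776809692382812), (379.7512512207031, 202.38998413085938), 86.27774810791016)
top strainer [286 153  23  23 400] [[ 0.52853856 -0.12339889  0.151     ]]
```

View pics/scenez.png

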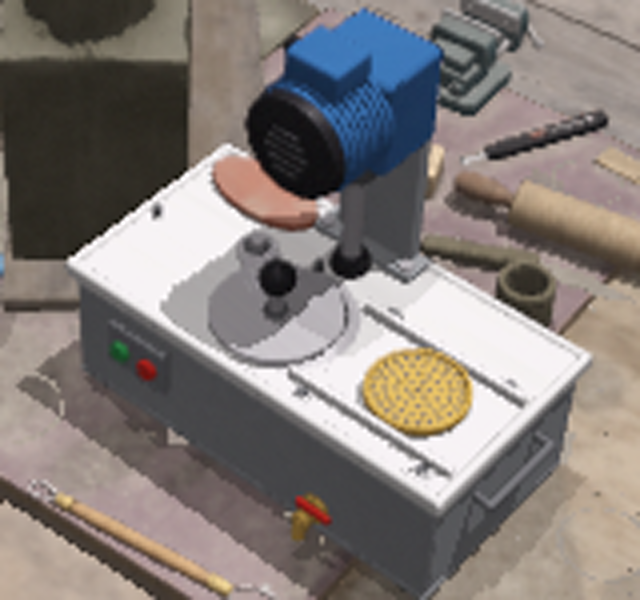

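View pics/topz.png

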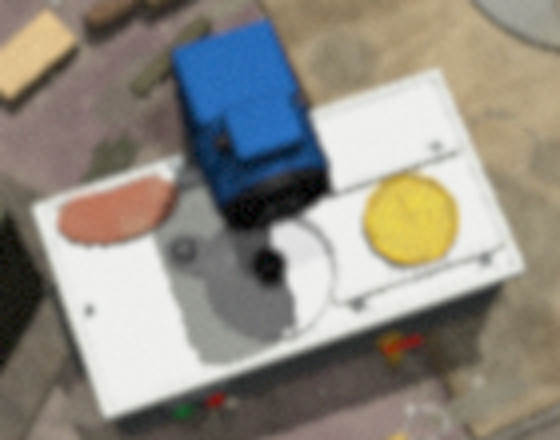

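The scene crop shows the ball at crop (277,278), i.e. pixel (259,189), and the strainer between the rails. The top crop shows the ball at (268,266), i.e. pixel (262,176). The cover is nearly shut.

```bash
cat >> h.py <<'E'
YAW=np.radians(-3.75); O=np.array([.535,.003])
RM=np.array([[np.cos(YAW),-np.sin(YAW)],[np.sin(YAW),np.cos(YAW)]])
def m2w(p): return np.asarray(p)@RM.T+O
def w2m(p): return (np.asarray(p)-O)@RM
PIV=np.array([.0375,.065])
def ball(a):
    t=np.radians(-120)-a; return PIV+.075*np.array([np.cos(t),np.sin(t)])
E
python3 - <<'E'
from h import *
for n,w in(("scene",(249,180,270,205)),("top",(255,168,270,184))):
    f=np.load(n+"0.npz");p=f["p"];x0,y0,x1,y1=w
    m=(p[y0:y1,x0:x1].max(-1)<60).astype(np.uint8)
    k,l,s,c=cv2.connectedComponentsWithStats(m);i=1+s[1:,4].argmax()
    b=cast(n,c[i]+[x0,y0],.186)[0,:2]
    v=w2m(b)-PIV;print(n,s[i],c[i]+[x0,y0],b,"mix",w2m(b),"r",np.hypot(*v),"a",np.radians(-120)-np.arctan2(v[1],v[0]))
print([ (a,m2w(ball(a)).round(4)) for a in(0,.25,.5,.75,1,1.25,1.5,1.75)])
E
```

```text
scene [ 6  5  9  9 67] [259.         189.11940299] [0.53070362 0.00994869] mix [-0.00474165  0.00665281] r 0.07203298601188685 a 0.10303437205863597
top [ 3  4  7  9 53] [261.13207547 176.18867925] [0.53024037 0.01233807] mix [-0.00536018  0.00900678] r 0.07051408000287908 a 0.12971920635186374
[(0, array([0.535, 0.003])), (0.25, array([0.5209, 0.0153])), (0.5, array([0.5102, 0.0307])), (0.75, array([0.5037, 0.0482])), (1, array([0.5017, 0.0668])), (1.25, array([0.5044, 0.0853])), (1.5, array([0.5115, 0.1026])), (1.75, array([0.5227, 0.1175]))]
```

Call:
drive_tool(
  motion=[
    [[0,-6,2],[0,0,8],-1],
    [[2,-12,2],[0,0,16],-1],
    [[4,-18,2],[0,-8,21],-1],
    [[6,-24,2],[0,-16,21],-1],
    [[6,-30,2],[0,-24,21],-1],
  ],
)

```text
t: 0.72
tcp_pos: [0.2807, 0.179, 0.2516]
ee_rot: [173.9, 22.9, 175.4]
force: [1.6, -1.5, 2.0]
gripper_width: 0.0852
grip_force: 0.0
```

```bash
sed -i 's/O=np.array(\[.535,.003\])/O=np.array([.536,.0055])/' h.py; cat >> h.py <<'E'
from scipy.spatial.transform import Rotation as Ro
def rel(grip=None,tcp=None,rpy=(180,43,176.25),off=.019,back=0):
    s=r.read_state();R=Ro.from_euler('xyz',rpy,degrees=True);z=R.apply([0,0,1])
    T=np.array(tcp) if tcp is not None else np.array(grip)+off*z
    T=T-back*z
    w=(R*Ro.from_euler('xyz',s['ee_rot'],degrees=True).inv()).as_rotvec(degrees=True)
    print("shift cm",((T-s['tcp_pos'])*100).round(2),"rv",w.round(1),"tcp",T.round(4),"z",z.round(3))
E
python3 - <<'E'
from h import *
rel(grip=(.5305,.0115,.186),back=.1)
E
```

```text
shift cm [ 19.47 -16.39  -0.64] rv [ -6.6 -19.7  -2.5] tcp [0.4754 0.0151 0.2452] z [ 0.681 -0.045 -0.731]
```

Call:
drive_tool(
  motion=[
    [[4,-4,0],[-1.5,-5,-0.6],-1],
    [[8,-8,0],[-3.3,-10,-1.2],-1],
    [[12,-12,0],[-5,-15,-2],-1],
    [[16,-16.4,-0.6],[-6.6,-19.7,-2.5],-1],
    [[19.5,-16.4,-0.6],[-6.6,-19.7,-2.5],-1],
  ],
)

```text
t: 1.35
tcp_pos: [0.4759, 0.0135, 0.2447]
ee_rot: [180.0, 42.7, 175.8]
force: [-1.2, 0.2, 0.8]
gripper_width: 0.0853
grip_force: 0.0
```

```bash
python3 - <<'E'
from h import *
print(r.read_state()['tcp_pos'])
rel(grip=(.5305,.0115,.186))
p,d=r.snapshot("wrist");cv2.imwrite("pics/w1.png",p[...,::-1])
E
```

```text
[0.47585822 0.01347555 0.24474661]
shift cm [ 6.76 -0.28 -7.26] rv [-0.  -0.3  0.4] tcp [0.5434 0.0107 0.1721] z [ 0.681 -0.045 -0.731]
```

View pics/w1.png

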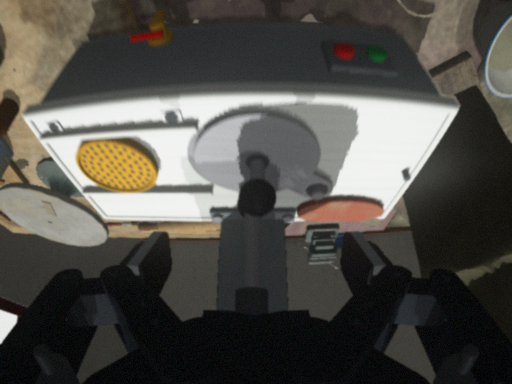

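The wrist view shows the ball at (257,197), centred between the open fingers, with the pivot at (318,187) and the strainer at (118,165). Quick ray check, then I'll go in.

```bash
cat >> h.py <<'E'
def wcast(uv,z):
    s=r.read_state();c=r.get_calibration("wrist");K=c["camera_matrix"];T=c["T_tool_cam"]
    d=(np.array(uv,float)-K[:2,2])/K[0,0];th=np.hypot(*d)
    v=np.r_[d/th*np.sin(th),np.cos(th)]
    R=Ro.from_euler('xyz',s['ee_rot'],degrees=True);o=s['tcp_pos']+R.apply(T[:3,3]);v=R.apply(T[:3,:3]@v)
    return o+v*(z-o[2])/v[2]
E
python3 - <<'E'
from h import *
b=wcast((257.5,197.5),.186);print(b,w2m(b[:2]))
for n,uv,z in(("pivot",(318,183),.155),("strainer",(118,165),.151)):
    q=wcast(uv,z);print(n,q,w2m(q[:2]))
E
```

```text
[0.53791192 0.01028832 0.186     ] [0.00159466 0.00490311]
pivot [0.56844391 0.06534747 0.155     ] [0.02846023 0.06184126]
strainer [ 0.52927997 -0.11825248  0.151     ] [ 0.00138816 -0.12392703]
```

Call:
drive_tool(
  motion=[
    [[1.7,0,-1.8],[0,0,0],-1],
    [[3.4,-0.1,-3.6],[0,0,0],-1],
    [[3.4,-0.1,-3.6],[0,0,0],-1],
  ],
)

```text
t: 1.78
tcp_pos: [0.5091, 0.0157, 0.2081]
ee_rot: [179.8, 42.5, 176.0]
force: [-0.4, 1.5, -0.5]
gripper_width: 0.0856
grip_force: 0.0
```

Call:
drive_tool(
  motion=[
    [[1.7,-0.2,-1.8],[0,0,0],-1],
    [[3.5,-0.3,-3.6],[0,0,0],-1],
    [[3.5,-0.3,-3.6],[0,0,0],0.2],
    [[3.5,-0.3,-3.6],[0,0,0],1],
    [[3.5,-0.3,-3.6],[0,0,0],1],
  ],
  force=20,
)

```text
t: 2.4
tcp_pos: [0.5442, 0.012, 0.1748]
ee_rot: [180.0, 42.9, 176.1]
force: [-27.9, -36.7, 11.7]
gripper_width: 0.0326
grip_force: 18.5
```

Call:
drive_tool(
  motion=[
    [[-0.1,-0.2,0],[0,0,0],1],
    [[-0.15,-0.3,0],[0,0,0],1],
  ],
)

```text
t: 2.65
tcp_pos: [0.5436, 0.0093, 0.1752]
ee_rot: [179.9, 42.9, 176.0]
force: [13.8, 8.5, -2.9]
gripper_width: 0.0286
grip_force: 20.6
```

```bash
python3 - <<'E'
from h import *
s=r.read_state();R=Ro.from_euler('xyz',s['ee_rot'],degrees=True)
g=s['tcp_pos']+R.apply([0,0,-.019]);print(s['tcp_pos'],g,w2m(g[:2]),s['force'],s['gripper_width'])
E
```

```text
[0.54361896 0.00928534 0.17520277] [0.53071104 0.0101416  0.18911867] [-0.00558121  0.00428575] [13.81158885  8.52144799 -2.92550108] 0.028576045241730443
```

```bash
cat > arc.py <<'E'
from h import *
import sys
# from current ball world b (2), pivot world p: rows of shifts for degrees list (clockwise +)
def arc(b,p,degs):
    v=np.array(b)-p
    for a in degs:
        t=np.radians(-a);w=np.array([[np.cos(t),-np.sin(t)],[np.sin(t),np.cos(t)]])@v
        print(a,((w-v)*100).round(2))
E
python3 - <<'E'
from arc import *
b=np.array([.5308,.0106]);p=m2w(PIV)
u=p-b;p=b+u/np.hypot(*u)*.075;print("piv",p,"m",w2m(p),np.degrees(np.arctan2(*(w2m(b)-w2m(p))[::-1])))
arc(b,p,[5,10,15,20,25,30,40,45,50,60,70,80,90,95,100])
E
```

```text
piv [0.57828214 0.06865555] m [0.03806104 0.06578571] -125.52885024416479
5 [-0.49  0.44]
10 [-0.94  0.91]
15 [-1.34  1.43]
20 [-1.7   1.97]
25 [-2.01  2.55]
30 [-2.27  3.15]
40 [-2.62  4.41]
45 [-2.71  5.06]
50 [-2.75  5.71]
60 [-2.65  7.01]
70 [-2.33  8.28]
80 [-1.79  9.47]
90 [-1.06 10.55]
95 [-0.62 11.04]
100 [-0.14 11.49]
```

Call:
drive_tool(
  motion=[
    [[-0.45,0.5,0],[0,0,0],1],
    [[-0.9,0.95,0],[0,0,0],1],
    [[-1.3,1.5,0],[0,0,0],1],
    [[-1.65,2.0,0],[0,0,0],1],
    [[-1.95,2.6,0],[0,0,0],1],
  ],
)

```text
t: 3.28
tcp_pos: [0.5232, 0.0339, 0.1748]
ee_rot: [-180.0, 42.9, 176.0]
force: [-15.5, -16.2, 7.4]
gripper_width: 0.0284
grip_force: 22.6
```

Call:
drive_tool(
  motion=[
    [[-0.35,0.55,0],[0,0,0],1],
    [[-0.55,1.2,0],[0,0,0],1],
    [[-0.72,1.8,0],[0,0,0],1],
    [[-0.81,2.45,0],[0,0,0],1],
    [[-0.85,3.1,0],[0,0,0],1],
  ],
)

```text
t: 3.9
tcp_pos: [0.5145, 0.0661, 0.1742]
ee_rot: [179.9, 42.8, 176.0]
force: [-3.3, -6.0, -0.6]
gripper_width: 0.0284
grip_force: 21.1
```

Call:
drive_tool(
  motion=[
    [[0,0.65,0],[0,0,0],1],
    [[0.1,1.3,0],[0,0,0],1],
    [[0.22,1.95,0],[0,0,0],1],
    [[0.42,2.57,0],[0,0,0],1],
    [[0.66,3.17,0],[0,0,0],1],
  ],
)

```text
t: 4.53
tcp_pos: [0.5209, 0.0977, 0.1738]
ee_rot: [179.9, 42.7, 176.0]
force: [4.6, -8.3, -2.3]
gripper_width: 0.029
grip_force: 20.7
```

Call:
drive_tool(
  motion=[
    [[0.3,0.59,0],[0,0,0],1],
    [[0.65,1.15,0],[0,0,0],1],
    [[1.03,1.67,0],[0,0,0],1],
    [[1.45,2.16,0],[0,0,0],1],
    [[1.65,2.35,0],[0,0,0],1],
  ],
)

```text
t: 5.15
tcp_pos: [0.536, 0.1185, 0.1731]
ee_rot: [-179.7, 42.4, 176.0]
force: [-25.5, -39.1, 14.9]
gripper_width: 0.0289
grip_force: 26.2
```

Call:
drive_tool(
  motion=[
    [[0,0,0],[0,0,0],-1],
    [[0,0,0],[0,0,0],-1],
    [[0,0,0],[0,0,0],-1],
    [[-2,0.1,2.1],[0,0,0],-1],
    [[-5,0.3,5.4],[0,0,0],-1],
  ],
)

```text
t: 5.78
tcp_pos: [0.4872, 0.1247, 0.2274]
ee_rot: [179.9, 42.6, 176.1]
force: [-0.3, -0.4, 0.9]
gripper_width: 0.0855
grip_force: 0.0
```

Call:
drive_tool(
  motion=[
    [[-4,-2,4.2],[0,0,0],-1],
    [[-6,-8,5],[0,0,0],1],
    [[-6,-14,5],[0,0,0],1],
  ],
)

```text
t: 6.15
tcp_pos: [0.4314, 0.0283, 0.2747]
ee_rot: [180.0, 42.0, 176.0]
force: [0.2, 1.2, -0.5]
gripper_width: 0.0517
grip_force: 0.0
```

```bash
python3 - <<'E'
from h import *
p,d=r.snapshot("scene");a=cv2.resize(p[130:260,190:350][...,::-1],None,fx=3,fy=3,interpolation=2)
p2,d2=r.snapshot("top");b=cv2.resize(p2[110:220,195:335][...,::-1],(480,390),interpolation=2)
cv2.imwrite("pics/s2.png",cv2.resize(np.hstack([a[:, :480],b]),(800,325)))
P=cloud("top",d2);hsv=cv2.cvtColor(p2,cv2.COLOR_RGB2HSV);y=cv2.inRange(hsv,(18,110,120),(35,255,255))
y[:150]=0;y[182:]=0;y[:,:280]=0;y[:,315:]=0;m=cv2.moments(y,True);c=[m['m10']/m['m00'],m['m01']/m['m00']];q=cast("top",c,.151)[0];print(q,w2m(q[:2]))
print("start tcp for pushing", m2w((.008,-.19)), r.read_state()['tcp_pos'],r.read_state()['force'])
E
```

```text
[ 0.52879587 -0.12340974  0.151     ] [ 0.0012424 -0.1291049]
start tcp for pushing [ 0.53155628 -0.18461642] [0.43192697 0.0253797  0.27420961] [ 0.5802039   0.06086949 -0.42940472]
```

View pics/s2.png

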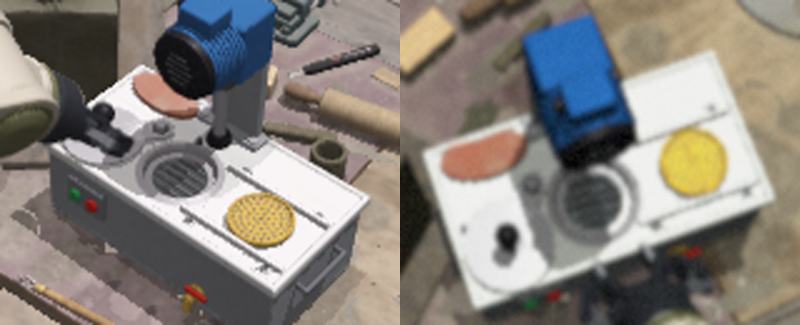

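Left view: the port is open at (178,172), the cover is fully aside on the left, and the strainer at (262,217) is unmoved. Next I'll place the closed fingers right of the strainer.

```bash
python3 - <<'E'
from h import *
x,y=m2w((.010,-.194))
rel(tcp=(x,y,.21))
rel(tcp=(x,y,.1535))
E
```

```text
shift cm [ 10.14 -21.41  -6.42] rv [-0.  -1.   0.7] tcp [ 0.5333 -0.1887  0.21  ] z [ 0.681 -0.045 -0.731]
shift cm [ 10.14 -21.41 -12.07] rv [-0.  -1.   0.7] tcp [ 0.5333 -0.1887  0.1535] z [ 0.681 -0.045 -0.731]
```

Call:
drive_tool(
  motion=[
    [[1,-5.5,0],[0,-0.5,0.3],1],
    [[2,-11,0],[0,-1,0.6],1],
    [[4,-16.5,-1],[0,-1,0.6],1],
    [[7,-21.4,-3],[0,-1,0.6],1],
    [[10.1,-21.4,-6.4],[0,-1,0.6],1],
  ],
)

```text
t: 6.88
tcp_pos: [0.5353, -0.188, 0.2107]
ee_rot: [179.9, 42.7, 176.0]
force: [0.1, 0.5, 0.5]
gripper_width: 0.0001
grip_force: 0.0
```

```bash
python3 - <<'E'
from h import *
x,y=m2w((.010,-.194))
p,d=r.snapshot("wrist");cv2.imwrite("pics/w3.png",p[...,::-1])
s=r.read_state();print(s['gripper_width'],s['tcp_pos'],w2m(s['tcp_pos'][:2]))
rel(tcp=(x,y,.1535))
E
```

```text
7.539847775110095e-05 [ 0.53604377 -0.18534836  0.20469866] [ 0.01252575 -0.19043688]
shift cm [-0.28 -0.34 -5.12] rv [-0.5 -0.7  0.1] tcp [ 0.5333 -0.1887  0.1535] z [ 0.681 -0.045 -0.731]
```

View pics/w3.png

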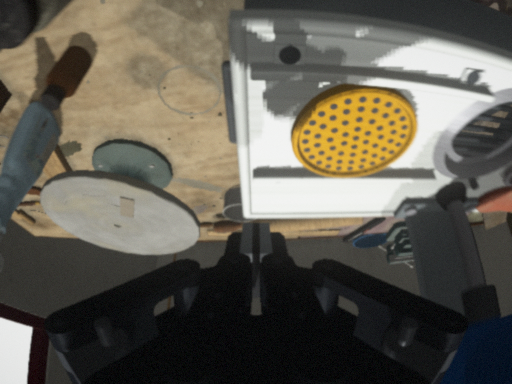

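The closed fingers are at (258,260), to the right of the strainer (355,130) and within the lid's right edge. I'll descend in stages.

Call:
drive_tool(
  motion=[
    [[-0.2,-0.1,-2],[0,-0.5,0],1],
    [[-0.2,-0.1,-4],[0,-0.5,0],1],
    [[-0.2,-0.1,-4],[0,-0.5,0],1],
  ],
)

```text
t: 7.3
tcp_pos: [0.5411, -0.1787, 0.1869]
ee_rot: [179.8, 41.5, 175.4]
force: [-0.5, 0.2, -0.3]
gripper_width: 0.0005
grip_force: 0.0
```

```bash
python3 - <<'E'
from h import *
x,y=m2w((.010,-.194))
s=r.read_state();print(s['tcp_pos'],s['ee_rot'],w2m(s['tcp_pos'][:2]))
rel(tcp=(x,y,.1535))
E
```

```text
[ 0.54107339 -0.17865171  0.1869454 ] [179.76444446  41.51478809 175.4401522 ] [ 0.01710663 -0.18342562]
shift cm [-0.78 -1.01 -3.34] rv [-0.3 -1.5  0.7] tcp [ 0.5333 -0.1887  0.1535] z [ 0.681 -0.045 -0.731]
```

```bash
python3 - <<'E'
from h import *
s=r.read_state()
for k in('joint_pos','qd','force','tcp_pos','joint_torque'):print(k,s[k].round(2))
E
```

```text
joint_pos [ -40.63   10.87  113.06   50.57   30.64 -164.96]
qd [-0.87 -1.17 -0.75 -0.06  0.75 -0.19]
force [-0.48  0.18 -0.29]
tcp_pos [ 0.54 -0.18  0.19]
joint_torque [ 3.400e-01 -3.106e+01 -2.242e+01  9.300e-01 -6.200e-01  1.000e-02]
```

Joint 6 is at its limit here. I'll yaw the hand about −11° for the start of the push and bring it back as it travels left.

Call:
drive_tool(
  motion=[
    [[0,0,0],[0,-0.5,-5],1],
    [[0,0,0],[0,-1,-10],1],
    [[0,0,0],[0,-1,-10],1],
    [[0,0,0],[0,-1,-10],1],
  ],
)

```text
t: 7.8
tcp_pos: [0.5412, -0.1797, 0.1877]
ee_rot: [179.6, 42.6, 165.3]
force: [1.2, 0.6, -0.2]
gripper_width: 0.0002
grip_force: 0.0
```

```bash
python3 - <<'E'
from h import *
x,y=m2w((.010,-.194))
s=r.read_state();print(s['joint_pos'].round(1),s['tcp_pos'],s['ee_rot'],w2m(s['tcp_pos'][:2]))
rel(tcp=(x,y,.1535),rpy=(180,41,166))
E
```

```text
[ -37.2   10.   114.7   46.5   21.5 -151.5] [ 0.54121423 -0.17972095  0.18768867] [179.58460998  42.5695611  165.34538285] [ 0.01731709 -0.18448336]
shift cm [-0.79 -0.9  -3.42] rv [0.1 1.6 0.4] tcp [ 0.5333 -0.1887  0.1535] z [ 0.637 -0.159 -0.755]
```

Call:
drive_tool(
  motion=[
    [[-0.3,-0.5,0],[0.3,2.5,0],1],
    [[-0.8,-0.9,-1],[0.5,5.5,0],1],
    [[-0.8,-0.9,-2],[0.5,5.5,0],1],
    [[-0.8,-0.9,-2.5],[0.5,5.5,0],1],
    [[-0.8,-0.9,-2.5],[0.5,5.5,0],1],
  ],
)

```text
t: 8.43
tcp_pos: [0.5329, -0.1884, 0.1615]
ee_rot: [-179.4, 37.0, 165.9]
force: [0.2, -0.4, -0.4]
gripper_width: 0.0
grip_force: 0.0
```

```bash
python3 - <<'E'
from h import *
x,y=m2w((.010,-.194))
s=r.read_state();print(s['joint_pos'].round(1),s['tcp_pos'],s['ee_rot'],w2m(s['tcp_pos'][:2]))
rel(tcp=(x,y,.153),rpy=(180,37,165.5))
x,y=m2w((.008,-.057))
rel(tcp=(x,y,.153),rpy=(180,40,176))
E
```

```text
[ -37.5   12.6  113.2   35.5   23.2 -142.3] [ 0.53290215 -0.18842299  0.1614566 ] [-179.35568683   37.03313458  165.93988072] [ 0.00959195 -0.19371039]
shift cm [ 0.04 -0.03 -0.85] rv [ 0.5 -0.1 -0.1] tcp [ 0.5333 -0.1887  0.153 ] z [ 0.583 -0.151 -0.799]
shift cm [ 0.74 13.65 -0.85] rv [ 0.  -3.  10.5] tcp [ 0.5403 -0.0519  0.153 ] z [ 0.641 -0.045 -0.766]
```

Call:
drive_tool(
  motion=[
    [[0,0,-0.5],[0,0,0],1],
    [[0,0,-0.85],[0,0,0],1],
    [[0,0,-0.85],[0,0,0],1],
    [[0.03,0.5,-0.85],[0,0,0],1],
    [[0.06,1,-0.85],[0,0,0],1],
  ],
)

```text
t: 9.05
tcp_pos: [0.5338, -0.1783, 0.1537]
ee_rot: [-179.3, 37.1, 166.0]
force: [1.0, -0.2, -0.4]
gripper_width: 0.0002
grip_force: 0.0
```

Call:
drive_tool(
  motion=[
    [[0.04,0.6,0],[0,0,0.5],1],
    [[0.08,1.2,0],[0,0,1],1],
    [[0.12,1.8,0],[0,0,2],1],
    [[0.16,2.4,0],[0,0,3],1],
    [[0.2,3,0],[0,0,4],1],
  ],
)

```text
t: 9.68
tcp_pos: [0.5358, -0.1483, 0.1536]
ee_rot: [-179.3, 37.1, 170.0]
force: [-0.3, -1.1, -0.6]
gripper_width: 0.0001
grip_force: 0.5
```

```bash
python3 - <<'E'
from h import *
x,y=m2w((.008,-.057))
s=r.read_state();print(s['joint_pos'].round(1),s['tcp_pos'],s['ee_rot'],w2m(s['tcp_pos'][:2]))
rel(tcp=(x,y,.153),rpy=(180,40,176))
p2,d2=r.snapshot("top");hsv=cv2.cvtColor(p2,cv2.COLOR_RGB2HSV);y=cv2.inRange(hsv,(18,110,120),(35,255,255))
y[:140]=0;y[190:]=0;y[:,:240]=0;y[:,315:]=0;m=cv2.moments(y,True);c=[m['m10']/m['m00'],m['m01']/m['m00']];q=cast("top",c,.151)[0];print(m['m00'],q,w2m(q[:2]))
E
```

```text
[ -33.9   12.3  115.2   38.4   22.1 -145.7] [ 0.5357814  -0.14830524  0.15360544] [-179.29982578   37.07993624  170.03127842] [ 0.00984121 -0.15349023]
shift cm [ 0.45  9.64 -0.06] rv [ 0.2 -3.   6.4] tcp [ 0.5403 -0.0519  0.153 ] z [ 0.641 -0.045 -0.766]
290.0 [ 0.53818054 -0.09236017  0.151     ] [ 0.00857624 -0.09750802]
```

Call:
drive_tool(
  motion=[
    [[0.05,0.8,0],[0,-0.3,0.6],1],
    [[0.1,1.6,0],[0,-0.6,1.2],1],
    [[0.15,2.4,0],[0,-1,1.8],1],
    [[0.2,3.2,0],[0,-1.3,2.4],1],
    [[0.25,4,0],[0,-1.6,3],1],
  ],
)

```text
t: 10.35
tcp_pos: [0.5383, -0.108, 0.1536]
ee_rot: [-179.6, 38.7, 172.8]
force: [-0.5, -1.0, -0.0]
gripper_width: -0.0
grip_force: 0.5
```

Call:
drive_tool(
  motion=[
    [[0.03,0.6,0],[0,-0.3,0.6],1],
    [[0.07,1.2,0],[0,-0.6,1.2],1],
    [[0.1,1.8,0],[0,-1,1.8],1],
    [[0.14,2.4,0],[0,-1.3,2.4],1],
    [[0.17,3,0],[0,-1.6,3],1],
  ],
)

```text
t: 10.98
tcp_pos: [0.5402, -0.0785, 0.1539]
ee_rot: [-179.8, 40.3, 175.7]
force: [-0.0, -2.3, 2.4]
gripper_width: -0.0
grip_force: 2.0
```

```bash
python3 - <<'E'
from h import *
x,y=m2w((.008,-.057))
s=r.read_state();print(s['joint_pos'].round(1),s['tcp_pos'],s['ee_rot'],w2m(s['tcp_pos'][:2]))
rel(tcp=(x,y,.153),rpy=(180,40,176))
p,d=r.snapshot("wrist");a=cv2.resize(p[...,::-1],None,fx=.9,fy=.9)
p,d=r.snapshot("scene");b=cv2.resize(p[150:250,215:325][...,::-1],(338,346),interpolation=2)
cv2.imwrite("pics/w4.png",np.hstack([a,b[:a.shape[0]]] if a.shape[0]<=346 else [a[:346],b]))
E
```

```text
[ -27.6   10.8  118.9   50.7   19.  -157.3] [ 0.54019859 -0.07849952  0.15387953] [-179.78944797   40.30940177  175.68052923] [ 0.00968343 -0.08354507]
shift cm [ 0.01  2.66 -0.09] rv [0.2 0.3 0.5] tcp [ 0.5403 -0.0519  0.153 ] z [ 0.641 -0.045 -0.766]
```

View pics/w4.png

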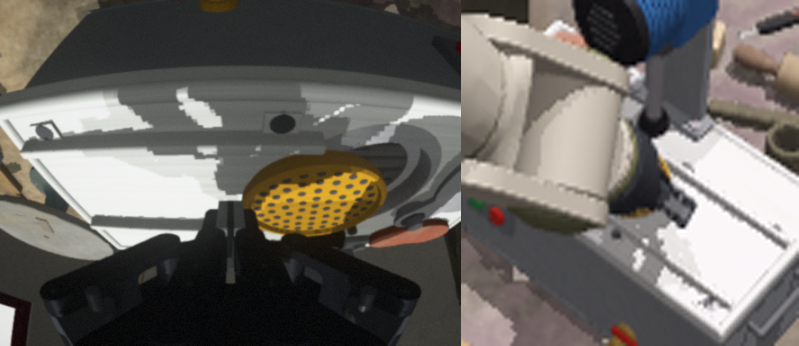

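The strainer (315,190) is at the finger and climbing or tilting over the lip. I'll keep pushing.

Call:
drive_tool(
  motion=[
    [[0.03,0.5,0],[0,0,0],1],
    [[0.06,1.0,0],[0,0,0],1],
    [[0.1,1.5,0],[0,0,0],1],
    [[0.13,2.0,0],[0,0,0],1],
    [[0.16,2.5,0],[0,0,0],1],
  ],
)

```text
t: 11.7
tcp_pos: [0.5425, -0.0538, 0.1549]
ee_rot: [-179.7, 40.4, 175.7]
force: [1.3, 1.0, 6.8]
gripper_width: 0.0002
grip_force: 3.6
```

```bash
python3 - <<'E'
from h import *
s=r.read_state();print(s['joint_pos'].round(1),s['tcp_pos'],w2m(s['tcp_pos'][:2]))
p,d=r.snapshot("wrist");cv2.imwrite("pics/w5.png",p[100:300,150:512][...,::-1])
E
```

```text
[ -23.9   10.5  119.1   47.4   16.8 -151.3] [ 0.54246699 -0.05384798  0.15492177] [ 0.01033469 -0.05879795]
```

View pics/w5.png

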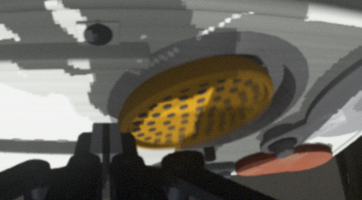

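Call:
drive_tool(
  motion=[
    [[0.02,0.2,0],[0,0,0],1],
    [[0.03,0.4,0],[0,0,0],1],
    [[0.03,0.4,0],[0,0,0],1],
  ],
)

```text
t: 12.12
tcp_pos: [0.5416, -0.0493, 0.1532]
ee_rot: [-179.8, 40.2, 175.7]
force: [-0.4, 0.2, -0.1]
gripper_width: -0.0003
grip_force: 0.0
```

```bash
python3 - <<'E'
from h import *
s=r.read_state();print(s['force'],s['tcp_pos'],w2m(s['tcp_pos'][:2]))
p,d=r.snapshot("wrist");q,e=r.snapshot("scene");P=cloud("scene",e)
def ym(p):return cv2.inRange(cv2.cvtColor(p,cv2.COLOR_RGB2HSV),(15,110,60),(35,255,255))
for n,pp,dd in(("scene",q,e),("top",)+r.snapshot("top")):
    P=cloud(n,dd);m=(ym(pp)>0)&(dd>0)&(abs(P[...,0]-.535)<.07)&(abs(P[...,1])<.07)&(P[...,2]>.12)&(P[...,2]<.17)
    X=P[m];print(n,len(X))
    if len(X)>10:
        A=np.c_[w2m(X[:,:2]),np.ones(len(X))];print(" plane(x,y,c)",np.linalg.lstsq(A,X[:,2],rcond=None)[0], "bbox",w2m(X[:,:2]).min(0),w2m(X[:,:2]).max(0))
c=r.get_calibration("wrist");K=c["camera_matrix"];T=c["T_tool_cam"];m=(ym(p)>0)&(d>0)&(d<.3)
v,u=np.nonzero(m);a=(u-K[0,2])/K[0,0];b=(v-K[1,2])/K[0,0];th=np.hypot(a,b);D=np.c_[a/th*np.tan(th),b/th*np.tan(th),np.ones(len(u))]*d[m][:,None]
R=Ro.from_euler('xyz',s['ee_rot'],degrees=True);X=R.apply(D@T[:3,:3].T+T[:3,3])+s['tcp_pos']
M=w2m(X[:,:2]);k=(abs(M)<.08).all(1)&(abs(X[:,2]-.15)<.03);M=M[k];X=X[k]
print(len(X),"wrist plane",np.linalg.lstsq(np.c_[M,np.ones(len(M))],X[:,2],rcond=None)[0],"bbox",M.min(0),M.max(0))
E
```

```text
[-0.38498245  0.15430926 -0.14085813] [ 0.54162157 -0.04933005  0.15318205] [ 0.00919559 -0.05434498]
scene 30
 plane(x,y,c) [-0.38252428 -0.44316581  0.12024248] bbox [-0.03961592 -0.04578881] [-0.00499678 -0.01407335]
top 330
 plane(x,y,c) [-0.00575232  0.0074457   0.14075523] bbox [-0.03819752 -0.04572794] [0.03980984 0.03776663]
8794 wrist plane [-0.00832643 -0.00072308  0.14112104] bbox [-0.04435407 -0.0445881 ] [0.04900253 0.04360127]
```

The strainer is flat (plane slope under 1%) at z ≈ 0.141, centred, with zero contact force, so it is seated. I'll back out and go to the cover ball.

Call:
drive_tool(
  motion=[
    [[-1.5,-0.3,1.9],[0,0,0],1],
    [[-5,-0.3,6],[0,0,0],1],
    [[-7,3,8],[0,0,0],0],
    [[-7,9,8],[0,0,0],-1],
    [[-7,15,8],[0,0,0],-1],
  ],
)

```text
t: 12.9
tcp_pos: [0.4718, 0.0622, 0.2327]
ee_rot: [-179.7, 39.8, 175.5]
force: [0.6, -1.0, -0.6]
gripper_width: 0.0544
grip_force: 0.0
```

```bash
python3 - <<'E'
from h import *
T=(.5352,.1175,.174)
rel(tcp=T,rpy=(180,42.5,176),back=.08)
rel(tcp=T,rpy=(180,42.5,176))
p,d=r.snapshot("top");m=(p[150:215,205:262].max(-1)<70).astype(np.uint8)
k,l,s,c=cv2.connectedComponentsWithStats(m)
for i in range(1,k):
    if 25<s[i,4]<120:print(s[i],cast("top",c[i]+[205,150],.186))
E
```

```text
shift cm [0.95 5.91 0.03] rv [ 0.  -2.7  0.6] tcp [0.4813 0.1213 0.233 ] z [ 0.674 -0.047 -0.737]
shift cm [ 6.34  5.53 -5.87] rv [ 0.  -2.7  0.6] tcp [0.5352 0.1175 0.174 ] z [ 0.674 -0.047 -0.737]
[25 37  6  8 39] [[0.52363564 0.11834236 0.186     ]]
```

Call:
drive_tool(
  motion=[
    [[0.5,3,0],[0,-1.3,0.3],-1],
    [[0.9,5.9,0],[0,-2.7,0.6],-1],
    [[0.9,5.9,0],[0,-2.7,0.6],-1],
    [[2.5,5.8,-1.8],[0,-2.7,0.6],-1],
    [[4,5.7,-3.4],[0,-2.7,0.6],-1],
  ],
)

```text
t: 13.58
tcp_pos: [0.5123, 0.1173, 0.1977]
ee_rot: [-179.9, 42.4, 176.0]
force: [0.4, 1.0, 1.1]
gripper_width: 0.0852
grip_force: 0.0
```

```bash
python3 - <<'E'
from h import *
print(r.read_state()['force'],r.read_state()['gripper_width'],r.read_state()['tcp_pos'])
rel(tcp=(.5352,.1172,.174),rpy=(180,42.5,176))
E
```

```text
[0.37028684 0.99498704 1.06620125] 0.0851923687488964 [0.51234877 0.11729314 0.19765795]
shift cm [ 2.29 -0.01 -2.37] rv [ 0.  -0.1  0. ] tcp [0.5352 0.1172 0.174 ] z [ 0.674 -0.047 -0.737]
```

Call:
drive_tool(
  motion=[
    [[1.2,0,-1.2],[0,0,0],-1],
    [[2.3,0,-2.4],[0,0,0],-1],
    [[2.3,0,-2.4],[0,0,0],0.2],
    [[2.3,0,-2.4],[0,0,0],1],
    [[2.3,0,-2.4],[0,0,0],1],
  ],
  force=20,
)

```text
t: 14.2
tcp_pos: [0.5348, 0.118, 0.1746]
ee_rot: [-180.0, 42.5, 176.0]
force: [0.9, -0.5, -0.5]
gripper_width: 0.032
grip_force: 0.0
```

```bash
python3 - <<'E'
from arc import *
s=r.read_state();R=Ro.from_euler('xyz',s['ee_rot'],degrees=True)
g=(s['tcp_pos']+R.apply([0,0,-.019]))[:2];p=np.array([.5783,.0687]);print(s['force'],s['gripper_width'],g,np.hypot(*(g-p)),np.degrees(np.arctan2(*(w2m(g)-w2m(p))[::-1])))
arc(g,p,[-5,-10,-15,-20,-25,-30,-35,-40,-45,-50,-55,-60,-65,-70,-75,-80,-85,-90,-95,-100,-105])
E
```

```text
[ 0.88284531 -0.51734835 -0.4932605 ] 0.03204683665101994 [0.52202764 0.11887432] 0.0753925814739232 142.02873513267113
-5 [-0.42 -0.51]
-10 [-0.79 -1.05]
-15 [-1.11 -1.63]
-20 [-1.38 -2.23]
-25 [-1.59 -2.85]
-30 [-1.75 -3.49]
-35 [-1.86 -4.14]
-40 [-1.91 -4.79]
-45 [-1.9  -5.45]
-50 [-1.83 -6.1 ]
-55 [-1.71 -6.75]
-60 [-1.53 -7.38]
-65 [-1.3 -8. ]
-70 [-1.01 -8.59]
-75 [-0.68 -9.15]
-80 [-0.29 -9.69]
-85 [  0.14 -10.19]
-90 [  0.61 -10.64]
-95 [  1.12 -11.06]
-100 [  1.66 -11.43]
-105 [  2.24 -11.75]
```

Call:
drive_tool(
  motion=[
    [[0,0,0],[0,0,0],1],
    [[-0.42,-0.5,0],[0,0,0],1],
    [[-0.8,-1.05,0],[0,0,0],1],
    [[-1.1,-1.63,0],[0,0,0],1],
    [[-1.38,-2.23,0],[0,0,0],1],
  ],
)

```text
t: 14.82
tcp_pos: [0.5203, 0.0971, 0.1742]
ee_rot: [-180.0, 42.4, 176.2]
force: [-2.7, 9.7, 1.1]
gripper_width: 0.0283
grip_force: 20.2
```

Call:
drive_tool(
  motion=[
    [[-0.21,-0.62,0],[0,0,0],1],
    [[-0.37,-1.26,0],[0,0,0],1],
    [[-0.48,-1.9,0],[0,0,0],1],
    [[-0.53,-2.55,0],[0,0,0],1],
    [[-0.52,-3.2,0],[0,0,0],1],
  ],
)

```text
t: 15.45
tcp_pos: [0.5153, 0.0645, 0.1739]
ee_rot: [-180.0, 42.4, 176.1]
force: [-5.9, 5.4, 2.9]
gripper_width: 0.0287
grip_force: 20.9
```

```bash
python3 - <<'E'
from arc import *
s=r.read_state();R=Ro.from_euler('xyz',s['ee_rot'],degrees=True)
g=(s['tcp_pos']+R.apply([0,0,-.019]))[:2];p=np.array([.5783,.0687]);v=w2m(g)-w2m(p);print(s['force'],s['gripper_width'],g,np.hypot(*v),np.degrees(np.arctan2(v[1],v[0])))
E
```

```text
[-5.92641747  5.43469779  2.87177943] 0.028715186304213446 [0.50251923 0.065389  ] 0.07585306691060766 -173.7482366139638
```

Call:
drive_tool(
  motion=[
    [[0.07,-0.65,0],[0,0,0],1],
    [[0.19,-1.3,0],[0,0,0],1],
    [[0.37,-1.93,0],[0,0,0],1],
    [[0.6,-2.55,0],[0,0,0],1],
    [[0.89,-3.14,0],[0,0,0],1],
  ],
)

```text
t: 16.08
tcp_pos: [0.5242, 0.0333, 0.1738]
ee_rot: [180.0, 42.3, 176.1]
force: [-1.3, 6.3, 0.6]
gripper_width: 0.0287
grip_force: 21.0
```

Call:
drive_tool(
  motion=[
    [[0.33,-0.57,0],[0,0,0],1],
    [[0.71,-1.1,0],[0,0,0],1],
    [[1.13,-1.6,0],[0,0,0],1],
    [[1.6,-2.06,0],[0,0,0],1],
  ],
)

```text
t: 16.58
tcp_pos: [0.5403, 0.013, 0.1738]
ee_rot: [179.9, 42.3, 176.1]
force: [-4.0, 4.1, 1.2]
gripper_width: 0.0285
grip_force: 21.2
```

Call:
drive_tool(
  motion=[
    [[0.25,-0.22,0],[0,0,0],1],
    [[0.5,-0.42,0],[0,0,0],1],
    [[0.75,-0.6,0],[0,0,0],1],
  ],
)

```text
t: 16.95
tcp_pos: [0.5478, 0.0073, 0.1737]
ee_rot: [179.9, 42.3, 176.1]
force: [-5.2, 7.2, 2.9]
gripper_width: 0.0282
grip_force: 21.9
```

Call:
drive_tool(
  motion=[
    [[0.15,-0.1,0],[0,0,0],1],
    [[0.28,-0.19,0],[0,0,0],1],
    [[0.28,-0.19,0],[0,0,0],1],
  ],
)

```text
t: 17.32
tcp_pos: [0.5507, 0.0052, 0.1738]
ee_rot: [179.9, 42.3, 176.1]
force: [2.7, 7.0, -0.7]
gripper_width: 0.0282
grip_force: 21.6
```

Call:
drive_tool(
  motion=[
    [[0.12,-0.1,0],[0,0,0],1],
    [[0.25,-0.19,0],[0,0,0],1],
    [[0.25,-0.19,0],[0,0,0],1],
  ],
)

```text
t: 17.7
tcp_pos: [0.5532, 0.0035, 0.1738]
ee_rot: [179.9, 42.3, 176.1]
force: [0.5, 8.4, -0.4]
gripper_width: 0.0285
grip_force: 21.7
```

Call:
drive_tool(
  motion=[
    [[0.13,-0.08,0],[0,0,0],1],
    [[0.26,-0.15,0],[0,0,0],1],
    [[0.4,-0.22,0],[0,0,0],1],
    [[0.4,-0.22,0],[0,0,0],1],
  ],
)

```text
t: 18.2
tcp_pos: [0.5558, 0.0027, 0.1732]
ee_rot: [179.8, 42.2, 176.1]
force: [-16.1, 14.8, 9.8]
gripper_width: 0.0285
grip_force: 23.3
```

```bash
python3 - <<'E'
from arc import *
s=r.read_state();print(s['force'],s['wrist_torque'],s['joint_pos'].round(1))
for n in("scene","top"):
    p,d=r.snapshot(n);P=cloud(n,d);x=w2m(P[...,:2])
    m=(d>0)&(abs(P[...,2]-.149)<.005)&(abs(x)<.1).all(-1)&(p.astype(int).max(-1)<215)
    print(n,m.sum(),x[m].min(0),x[m].max(0),np.median(P[m][:,2]))
E
```

```text
[-16.05857411  14.7758126    9.79491609] [1.66556353 1.15268798 1.35011239] [ -15.6    9.7  117.5   36.    13.8 -134. ]
scene 695 [-0.07553346 -0.09990084] [0.09972714 0.09984012] 0.14907043836094944
top 377 [-0.07350886 -0.09982826] [0.0999124  0.09989159] 0.14912214103278915
```

The force now rises against the swing, about 20 N along the tangent, so the cover is at its stop. I'll release, withdraw and check.

Call:
drive_tool(
  motion=[
    [[0,0,0],[0,0,0],-1],
    [[0,0,0],[0,0,0],-1],
    [[0,0,0],[0,0,0],-1],
    [[-2,0.1,2.1],[0,0,0],-1],
    [[-6,0.3,6.3],[0,0,0],-1],
  ],
)

```text
t: 18.92
tcp_pos: [0.4969, 0.0026, 0.2364]
ee_rot: [180.0, 42.2, 176.0]
force: [0.3, 0.4, 1.6]
gripper_width: 0.0856
grip_force: 0.0
```

Call:
drive_tool(
  motion=[
    [[-5,2,3],[0,0,0],-1],
    [[-9,7,5],[0,0,0],-1],
    [[-12,13,6],[0,0,0],-1],
    [[-14,19,6],[0,0,0],-1],
    [[-14,25,6],[0,0,0],-1],
  ],
)

```text
t: 19.55
tcp_pos: [0.3722, 0.1799, 0.2927]
ee_rot: [-179.9, 41.8, 176.1]
force: [0.5, -0.6, 0.5]
gripper_width: 0.0853
grip_force: 0.0
```

```bash
python3 - <<'E'
from h import *
for n,w in(("scene",(249,180,275,205)),("top",(255,165,275,184))):
    p,d=r.snapshot(n);x0,y0,x1,y1=w
    if n=="scene":A=cv2.resize(p[130:260,190:350][...,::-1],(480,390),interpolation=2)
    m=(p[y0:y1,x0:x1].max(-1)<60).astype(np.uint8)
    k,l,s,c=cv2.connectedComponentsWithStats(m);i=1+s[1:,4].argmax()
    b=cast(n,c[i]+[x0,y0],.186)[0,:2];print(n,s[i],b)
    f=cv2.resize(p[110:220,195:335][...,::-1],(480,390),interpolation=2)
cv2.imwrite("pics/s6.png",cv2.resize(np.hstack([A,f]),(800,325)))
print(r.read_state()['tcp_pos'],r.read_state()['force'])
E
```

```text
scene [ 9  5  9  9 66] [0.53803251 0.00327334]
top [ 3  4  8  9 53] [0.53916447 0.0061113 ]
[0.37154847 0.1827215  0.29211511] [ 0.13790809 -0.98403032  0.00554793]
```

View pics/s6.png

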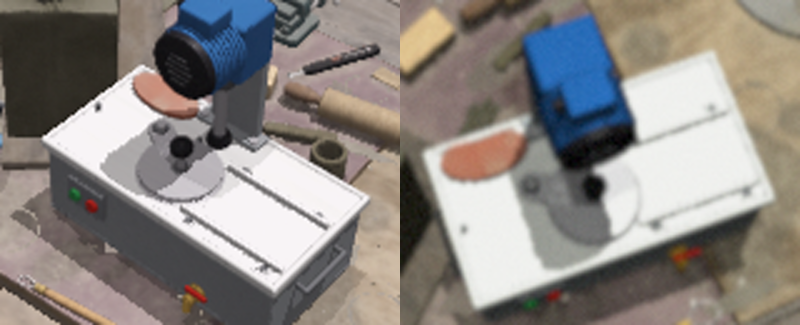

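The cover is centred over the port and the bystanders are unmoved. But the camera puts the ball about 4 mm short of where I gripped it at the stop, so I'll nudge it in +x with the closed fingertips to confirm it is at the stop.

```bash
python3 - <<'E'
from h import *
rel(tcp=(.495,.004,.179),rpy=(180,42,176))
E
```

```text
shift cm [ 12.35 -17.87 -11.31] rv [-0.  -0.3 -0.4] tcp [0.495 0.004 0.179] z [ 0.668 -0.047 -0.743]
```

Call:
drive_tool(
  motion=[
    [[2,-6,0],[0,0,0],1],
    [[5,-12,-2],[0,0,0],1],
    [[7,-17.8,-5],[0,0,0],1],
    [[9,-17.8,-9],[0,0,0],1],
    [[11.2,-17.8,-11.3],[0,0,0],1],
  ],
)

```text
t: 20.27
tcp_pos: [0.4733, 0.0093, 0.196]
ee_rot: [-179.9, 41.9, 176.1]
force: [1.8, 0.7, 0.8]
gripper_width: -0.0001
grip_force: 0.0
```

Call:
drive_tool(
  motion=[
    [[1,0,0],[0,0,0],1],
    [[1.8,0,0],[0,0,0],1],
    [[2.2,0,0],[0,0,0],1],
    [[2.5,0,0],[0,0,0],1],
    [[2.5,0,0],[0,0,0],1],
  ],
)

```text
t: 20.9
tcp_pos: [0.4975, 0.0129, 0.1964]
ee_rot: [179.9, 41.8, 176.3]
force: [-0.5, -0.6, -0.7]
gripper_width: -0.0
grip_force: 0.0
```

Call:
drive_tool(
  motion=[
    [[0,-0.8,-1.0],[0,0,0],1],
    [[0,-0.8,-1.75],[0,0,0],1],
    [[0.6,-0.8,-1.75],[0,0,0],1],
    [[1.2,-0.8,-1.75],[0,0,0],1],
    [[1.6,-0.8,-1.75],[0,0,0],1],
  ],
)

```text
t: 21.52
tcp_pos: [0.5141, 0.0046, 0.1788]
ee_rot: [179.9, 41.8, 176.3]
force: [0.0, -0.2, 0.3]
gripper_width: -0.0001
grip_force: 0.0
```

Call:
drive_tool(
  motion=[
    [[0.15,0,0],[0,0,0],1],
    [[0.3,0,0],[0,0,0],1],
    [[0.4,0,0],[0,0,0],1],
  ],
)

```text
t: 21.9
tcp_pos: [0.5173, 0.0046, 0.1782]
ee_rot: [179.9, 41.7, 176.2]
force: [-7.2, -0.5, 3.2]
gripper_width: -0.0002
grip_force: 3.8
```

Call:
drive_tool(
  motion=[
    [[0.1,0,0],[0,0,0],1],
    [[0.2,0,0],[0,0,0],1],
    [[0.2,0,0],[0,0,0],1],
  ],
)

```text
t: 22.28
tcp_pos: [0.518, 0.0048, 0.1779]
ee_rot: [179.9, 41.6, 176.3]
force: [-29.4, -3.5, 14.9]
gripper_width: -0.0002
grip_force: 14.8
```

The ball holds against 29 N without moving, so the cover is at the shut stop. Retreating and handing in.

Call:
drive_tool(
  motion=[
    [[-1,0,0.3],[0,0,0],1],
    [[-4,0,3],[0,0,0],1],
    [[-8,2,6],[0,0,0],1],
    [[-12,5,8],[0,0,0],1],
    [[-12,5,8],[0,0,0],1],
  ],
)

```text
t: 22.9
tcp_pos: [0.3983, 0.0558, 0.2604]
ee_rot: [179.9, 42.0, 176.4]
force: [1.2, -0.1, -0.7]
gripper_width: -0.0001
grip_force: 0.0
```

```bash
python3 - <<'E'
from h import *
p,d=r.snapshot("scene");m=(p[180:205,249:275].max(-1)<60).astype(np.uint8)
k,l,s,c=cv2.connectedComponentsWithStats(m);i=1+s[1:,4].argmax();print(c[i]+[249,180],cast("scene",c[i]+[249,180],.186))
print(r.read_state()['tcp_pos'],r.read_state()['force'],r.hand_in())
E
```

```text
[262.13636364 188.74242424] [[0.53803251 0.00327334 0.186     ]]
the job is handed in; nothing more can be done
[0.39919979 0.05509777 0.25944279] [-0.42174495  0.22495875 -0.44153308] None
```

The strainer is lying flat in its seat and the cover is shut against its stop, where it held a 29 N push. Nothing else in the final views of the lid had moved. The job was handed in at about 23 s with the arm clear; no verdict came back.

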